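Clear the rip fence of a bench saw and hold its blade guard up for a blade check

ROBOT

A 7-joint arm with a two-finger parallel gripper is mounted at the origin on the work surface; the furniture and walls round the work are solid. World frame = base frame: x ahead of the robot, y to its left, z up, the work surface at z = 0. Lengths are in m, angles in rad, forces in N, time in s.
With the tool pointing down it reaches from about 0.425 to 0.975 m from the base axis. Payload 16.7 kg.
Tool frame: the origin (TCP) lies midway between the tips of the shut fingers; the grasp point (between the pads) lies 19 mm behind it; z points along the fingers, y is the line along which they close (so a half turn about z gives the same grasp; the last joint's range is limited). The gripper opens to 85 mm and grips with 20 to 120 N. Pads are 22 mm wide; open, the fingers measure 114 mm over their backs; the gripper's body (76 mm by 85 mm) begins 54 mm behind the grasp point. The pads swing forward as they close: fully open they stand 13 mm farther back than shut.
Start: joints at [-1.381, 0.426, 0.074, 1.606, -0.034, 1.111, -0.067], TCP at [0.224, 0.637, 0.231] pointing down, gripper open.
Joint ranges: [-2.85, 2.85], [-0.5, 2.14], [-1.23, 1.37], [0.21, 2.46], [-1.02, 4.16], [0.16, 2.05], [-2.73, 2.73]. Speed limits (rad/s): [1.89, 1.89, 2.39, 2.39, 3.01, 3.01, 3.01].

INTERFACE

Orientations are given as a rotation vector (axis times angle).
In Python, from plant import manip gives the robot as it stands. The module is installed in compiled form; this text tells all that it offers.
- The arm moves only by the tool step_arm, never from a script. Its argument "rows" is a list of rows, each a list of 4 numbers: the shift along the tool's x, y, z in cm, then the turn about the tool's z in rad. In form: [[dx, dy, dz, yaw], ...]. A call has exactly 5 rows; each row shifts and turns the commanded pose from where the row before left it, along the tool's axes as they then stand; what a row does not reach is not made up. A row lasts 1/8 s, in which the tool goes at most 62.5 mm and 10.7 degrees, less where a joint would pass 70% of its speed; a pose out of reach is approached as far as the arm can. A call with a gripper value outside its range is refused whole. "grip" is the closure, from 0 (fully open) to 1 (shut), set as the call begins (left out, the last holds). The fingers move at their own pace and stop on an object; "newtons" is the grip in N (left out, the last holds). Time passes only in rows, so rows that do not move let the fingers close, or fill a call up. It gives the time, the measured TCP pose, the force, the opening and the grip force at its end, in the units of the state.
- manip.get_state(): the state, without advancing time (a new reading comes with each control period).
- manip.read_camera(name): name is "side" or "top" or "wrist"; returns (picture, depth): 420x560x3 uint8, red, green, blue; 420x560 float32, m along the optical axis (not along the pixel's ray), 0 where there is no reading.
- manip.camera_info(name): a dict with "fx", "fy", "cx", "cy" (pixels), "k1" (the pictures are not rectified: a ray, as slopes to the right and down, at radius r is drawn at 1 + k1 r^2 times it, then the intrinsics apply), "R" (3x3) and "t" (3): a world point X has camera coordinates R X + t. Camera axes: x right, y down, z forward; pixel columns grow to the right and rows downward; lengths in m; the calibration is good to about 2 mm. A picture is of the moment at which its call begins: read the wrist's pose just before it. camera_info takes no time and is no camera call; for the wrist camera it gives the pose at the moment of the call.
- manip.job_done(): hands the job in; it is judged then, once.
Trained networks look in the newest picture that a camera, given by its name, has taken for a name from the list of things; names that differ only in an ending like _2 or _b are one class to them, and where a whole thing is asked for, a point or a joint stands for the part that bears it (a point fixed in the world has none). Each returns a list of dicts, best first, with "score" (0 to 1); they miss things now and then, are a little off and sometimes report something else, mostly with a low value. They report only what shows in the picture. A call takes as long as a camera call. They do not tell look-alikes from the thing itself.
- manip.look_for(camera, label): "extent" ([left, top, right, bottom] in pixels, round what is visible of it).
- manip.place_of(camera, label): "pixel" ([column, row] in pixels: a listed point, or the origin of a listed thing).
The state is a dict: "t": time; "joint_pos": joint angles; "dq": joint speeds; "joint_torque": joint torques, N m; "ee_pos": TCP position; "tool_rot": TCP orientation; "contact_force": force on the tool from outside, world axes, zero at the start; "torque": the same for the moment, N m; "finger_gap": finger opening in m; "grip_force": force on a finger pad.
Only numpy, scipy, OpenCV 4.12 (cv2) and the standard library are available. Lean on these libraries where they do the work, as an engineer would, in place of code of your own. Each camera call takes 0.05 s, during which the arm holds its last target. There are 200 camera calls.

TASK

Get the small bench saw ready for a look at its blade: lift the red clamp lever right up to free the rip fence, slide the fence to the right, away from the blade, right up to its end stop, and press the lever fully down again to clamp it there. Only then raise the orange blade guard 45 degrees from its closed position and finish while still holding it there, because it falls shut when let go. Keep off the blade, and leave the wooden offcut, the try square and the safety glasses where they are.

Things in the scene. Friction and masses are not known exactly. Their poses are not given: they have to be found in the camera images.
- saw: Bench saw, fixed: green housing, aluminium table. Origin on the worktop under the blade's plane; x runs along the blade from the operator's side (nearest the robot) to the back, y left, z up. Table top 140 mm above the origin, x -110 to 140, y -165 to 125 mm. A rail along its front edge, just below the top (x -125 to -113 mm), has a black stop block at each end.
- fence_grip (a point): Point on the rip fence, an aluminium bar 22 mm wide (y), 44 mm high, 290 mm long (x) standing on the saw table on the right of the blade: middle of its width and height (24 mm above the table), 50 mm behind its front end. The bar is parallel to the saw's x axis; a black head 66 mm wide carries its front end on the rail.
- fence (a joint): How far the fence has slid to the right (the saw's -y) along the rail, m: 0 when its left face is 30 mm from the blade, 0.092 at its end stop. Starts between 0 and 0.030. Clamped, it holds against 25 N, creeping slowly; freed, it slides with 2 to 3 N. The lever rides on the fence and moves with it.
- fence_lever (a joint): Angle of the red clamp lever on the fence's head, rad: 0 is down and level, clamped (the start); 1.05 is right up at its stop. An eccentric cam on it presses a pad against the rail and lets go by about 0.5; the last 0.1 down is over centre. The lever stays where it is left and takes about 3 N at its end to move.
- lever_end (a point): Where the lever is taken, near its free end: mid-width and mid-thickness, 52 mm from its pivot, 16 mm short of its tip. The lever is a red bar 22 mm wide (y), 11 mm thick, pointing at the operator (the saw's -x) when down, ending in a cross roller 17 mm thick, 26 mm wide. Nothing is beside or below it; the fence bar's front end is 55 mm behind it and rises 46 mm above the table.
- lever_pivot (a point): The pivot of the lever, on the fence: its axis is parallel to the saw's y axis, 16 mm below the table's top and 148 mm in front of the saw's origin. The lever turns about it, the free end rising.
- guard (a joint): Opening angle of the orange blade guard, rad: 0 closed (lying over the blade, 3 mm above the table), 0.785 is 45 degrees, 1.40 its limit. No catch or spring: it falls shut by its own weight (0.2 kg) when let go.
- guard_nose (a point): The middle of the guard's solid ribbed nose at its front end, where it is taken: 26 mm wide (y, flat parallel sides), 27 mm long (x), 33 mm high; when closed the point is 22 mm above the table and 50 mm in front of the saw's origin. It lies 150 mm in front of and 28 mm below the guard's hinge. The blade begins 35 mm behind it.
- guard_hinge (a point): The guard's hinge at the top of the thin steel riving knife behind the blade: axis parallel to the saw's y axis, 50 mm above the table. The nose rises when the guard opens.
- blade: The steel saw blade in the plane y = 0 of the saw (the same frame as the saw's): 2 mm thick, 25 mm out of the table from x -12 to 64 mm, covered by the closed guard. Not to be touched.
- offcut: Wooden offcut, 55 x 85 x 22 mm, lying on the saw table on the left of the blade towards the back, its long side along the blade; origin at the centre of its underside. Stays where it is.
- square: Try square with a wooden stock and a steel blade, 110 x 168 x 19 mm, lying on the worktop left of the robot's front; origin at the centre of its underside. Stays where it is.
- glasses: Clear safety glasses with black frame, 145 x 146 x 51 mm, on the worktop to the right of the saw; origin at the centre of their underside. Stay where they are.
Not all that is in view belongs to the job. Leave any purple look-alike of the offcut alone. Of the things that look like the square, the larger one is meant.

How it is judged:
On the way, in this order (a step that is already met when the one before it is completed fails the run):
1. the clamp lever is lifted right up, so the fence is free (value of joint fence_lever above 0.8 rad), for 0.1 s.
2. the fence is slid right, up to its end stop (value of joint fence above 0.087 m), for 0.1 s.
3. the lever is pressed fully down again, the fence still at its stop (value of joint fence_lever below 0.12 rad and value of joint fence above 0.086 m), for 0.2 s.
4. the guard is raised to 45 degrees (value of joint guard between 0.68 and 0.89 rad), for 0.2 s.
At the end, for the whole second after the job is handed in: The robot holds the guard still at 45 degrees (within 6 degrees), nothing else propping it; the fence is within 6 mm of its end stop with its lever down (within 0.12 rad); offcut, square and glasses are within 20 mm of where they were (all of step 3 and all of step 4 and velocity of joint guard between -0.1 and 0.1 rad/s and contact force between any of the fingers, the arm and guard above 0.3 N and contact force between each of offcut, square, glasses and guard below 0.1 N and distance of each of offcut, square, glasses from where it was at the start of the episode below 0.02 m); the arm keeps its last pose, push and grip.
It fails at once if the guard is raised before the fence is at its stop and clamped (value of joint guard above 0.25 rad and (value of joint fence below 0.085 m or value of joint fence_lever above 0.2 rad)).
It fails at once if the blade is touched (contact force between any of the fingers, the arm and blade above 1 N).
It fails at once if the offcut, the square or the glasses are pushed away (distance of any of offcut, square, glasses from where it was at the start of the episode above 0.03 m).
It also fails if it takes over 43 s, if anything falls off the work surface, if the arm or the gripper's body presses on something with over 40 N, if the wrist force passes 120 N, or if a joint passes its speed limit or range.

## Working session

There is one attempt and no reset: what is moved stays moved. The work goes in short steps, Python scripts to look and compute and a tool call to move; the robot and the scene stay as the last step left them, time stands still between calls to the robot, and variables do not carry over. Pictures are saved under pics/ and viewed, at most 10 in all, crops included, and the job is handed in when it is done.

Besides the shell and the picture viewer there is one more tool, called after "Call:" as name(argument=value, ...), one argument or row to a line, values as JSON. step_arm: Moves the arm, as the interface text tells. Its arguments: {"type":"object","properties":{"rows":{"type":"array"},"grip":{"type":"number"},"newtons":{"type":"number"}},"required":["rows"]}

```bash
mkdir -p pics
cat > h.py <<'E'
import numpy as np, cv2
from scipy.spatial.transform import Rotation as Ro
from plant import manip
def ray(ci,px):
    K=np.array([[ci['fx'],0,ci['cx']],[0,ci['fy'],ci['cy']],[0,0,1]])
    d=np.array([ci['k1'],0,0,0,0.])
    u=cv2.undistortPoints(np.array([[px]],float),K,d)[0,0]
    return np.array([u[0],u[1],1.])
def world(ci,px,depth):
    return np.array(ci['R']).T@(ray(ci,px)*depth-np.array(ci['t']))
def atz(ci,px,z):
    R=np.array(ci['R']);t=np.array(ci['t']);o=-R.T@t;d=R.T@ray(ci,px)
    return o+d*(z-o[2])/d[2]
def proj(ci,X):
    c=np.array(ci['R'])@X+np.array(ci['t']);x,y=c[:2]/c[2];s=1+ci['k1']*(x*x+y*y)
    return np.array([ci['fx']*x*s+ci['cx'],ci['fy']*y*s+ci['cy']])
def dep(D,px):
    c,r=int(round(px[0])),int(round(px[1]));w=D[max(r-2,0):r+3,max(c-2,0):c+3];w=w[w>0]
    return float(np.median(w)) if len(w) else 0
E
python3 - <<'E'
from h import *
np.set_printoptions(precision=4,suppress=True)
s=manip.get_state();print(s['t'],s['ee_pos'],s['tool_rot'])
for c in ('side','top'):
    im,D=manip.read_camera(c);cv2.imwrite(f'pics/{c}1.png',im[:,:,::-1]);ci=manip.camera_info(c)
    print(c,-np.array(ci['R']).T@np.array(ci['t']))
    for l in ('saw','fence_grip','lever_end','lever_pivot','guard_nose','guard_hinge','offcut','square','glasses'):
        for r in manip.place_of(c,l)[:2]:
            p=r['pixel'];d=dep(D,p);print(l,round(r['score'],2),np.round(p,1),world(ci,p,d) if d else None)
print(manip.get_state()['t'])
E
```

```text
0.0 [0.2242 0.6362 0.2306] [-0.5296 -3.0965  0.0021]
side [ 0.1196 -0.7407  0.7972]
saw 0.68 [279.2 214.5] [ 0.5721 -0.1335  0.137 ]
saw 0.42 [233.2 225.6] [ 0.4602 -0.0913  0.1291]
fence_grip 0.94 [263. 200.] [ 0.5525 -0.0908  0.1664]
lever_end 0.64 [232.7 225.4] [ 0.46   -0.0891  0.1282]
lever_pivot 0.91 [249.7 216.4] [ 0.5034 -0.1019  0.1444]
lever_pivot 0.2 [265.6 179.9] [ 0.6072 -0.0248  0.1672]
guard_nose 0.95 [256.7 179.1] [ 0.5927 -0.0031  0.1635]
guard_hinge 0.87 [305.1 148.6] [0.9583 0.222  0.0155]
offcut 0.9 [270.3 160.3] [0.6863 0.0638 0.1527]
offcut 0.53 [219.1 193.3] [0.561  0.1742 0.018 ]
square 0.87 [178.5 248.3] [ 0.354   0.0467 -0.001 ]
square 0.21 [263.1 179.2] [ 0.602  -0.0205  0.1693]
glasses 0.69 [278.7 214.9] [ 0.5691 -0.1353  0.1385]
top [ 0.4148 -0.0966  1.0964]
saw 0.88 [250.5 197.6] [ 0.6221 -0.0229  0.1751]
fence_grip 0.72 [273.6 221. ] [ 0.5657 -0.0782  0.1871]
lever_end 0.52 [273.5 269.9] [ 0.4574 -0.0792  0.1337]
lever_end 0.24 [207.5 164.6] [0.7046 0.0839 0.1621]
lever_pivot 0.76 [275.8 249.5] [ 0.5044 -0.0839  0.1482]
guard_nose 0.59 [242.  208.8] [ 0.5966 -0.0033  0.168 ]
guard_nose 0.19 [241.3 142. ] [0.7506 0.001  0.1953]
guard_hinge 0.98 [241.3 140.6] [0.7536 0.001  0.1963]
offcut 0.77 [205.3 163. ] [0.7084 0.0893 0.1625]
offcut 0.58 [176.4 224. ] [0.5804 0.1865 0.0225]
square 0.98 [166.8 298.9] [0.3819 0.2054 0.0007]
square 0.7 [223.7 301.9] [0.3767 0.0538 0.0005]
glasses 0.62 [272.5 219.9] [ 0.5682 -0.0756  0.1871]
1.0
```

View pics/top1.png

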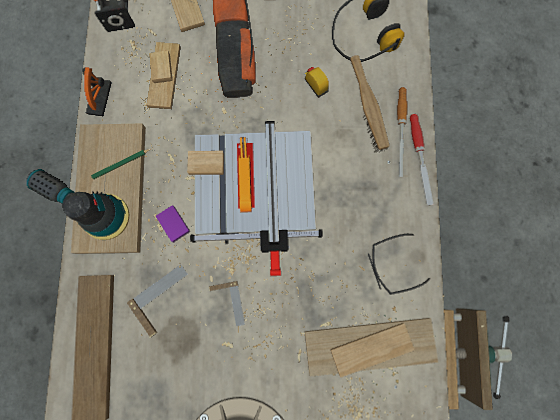

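View pics/side1.png

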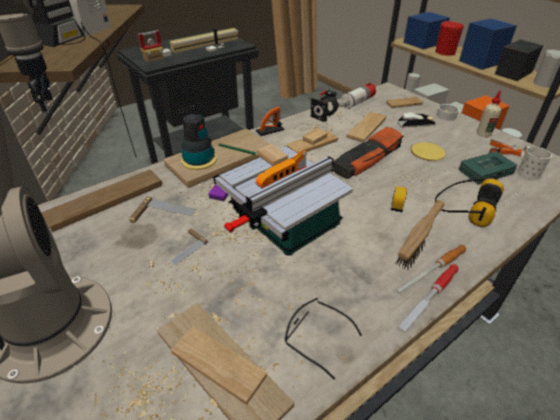

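The top view shows the guard (orange) at about (242,140–210), with the hinge end at the top. The fence is at column 272, the red lever at (275,268), and the glasses at (400,265). The purple block at (172,224) is the decoy, and the real offcut is at (205,163). The larger square is at (155,300). The side view agrees. Next I'll fit the saw pose from both cameras.

```bash
cat >> h.py <<'E'
def frame(p):
    x,y,a=p[:3];c,s=np.cos(a),np.sin(a)
    return lambda q:np.array([x+c*q[0]-s*q[1],y+s*q[0]+c*q[1],q[2]])
def rows(target,yawdir=None):
    """total shift in tool axes (cm) from measured pose; yaw to bring tool y to world angle"""
    s=manip.get_state();R=Ro.from_rotvec(s['tool_rot']).as_matrix()
    d=R.T@(np.array(target)-np.array(s['ee_pos']))*100
    y=None
    if yawdir is not None:
        a=np.arctan2(R[1,1],R[0,1]);y=-((yawdir-a+np.pi/2)%np.pi-np.pi/2)
    return d,y
E
cat > fit.py <<'E'
from h import *
from scipy.optimize import least_squares
np.set_printoptions(precision=4,suppress=True)
L={'fence_grip':lambda s:(-.095,-.041-s,.164),'lever_end':lambda s:(-.2,-.041-s,.124),'lever_pivot':lambda s:(-.148,-.041-s,.124),'guard_nose':lambda s:(-.05,0,.162),'guard_hinge':lambda s:(.1,0,.19)}
obs=[]
for c in ('side','top'):
    im,D=manip.read_camera(c);ci=manip.camera_info(c)
    for l in L:
        r=manip.place_of(c,l)
        if r and r[0]['score']>.4: obs.append((ci,c,l,np.array(r[0]['pixel'])))
def f(p): return np.concatenate([proj(ci,frame(p)(L[l](p[3])))-px for ci,c,l,px in obs])
r=least_squares(f,[.65,0,0,.015],loss='soft_l1')
print(r.x)
for o,e in zip(obs,f(r.x).reshape(-1,2)):print(o[1],o[2],e)
E
python3 fit.py
python3 -c "
from h import *
for tgt in ([.4,.42,.32],[.46,.0,.3]): print(rows(tgt,1.57))"
```

```text
[ 0.6569 -0.0014  0.0207  0.0315]
side fence_grip [-0.831  -1.6784]
side lever_end [-2.9155  0.2174]
side lever_pivot [0.1221 0.2639]
side guard_nose [1.6584 0.2115]
side guard_hinge [0.2097 1.5772]
top fence_grip [-0.1576  5.267 ]
top lever_end [ 2.3901 -1.2608]
top lever_pivot [0.1726 2.7035]
top guard_nose [ 0.0083 -2.0082]
top guard_hinge [-2.4897 -1.74  ]
(array([-23.76674239, -14.59198907,  -8.86769865]), np.float64(-0.3380132418856172))
(array([-43.3850122 , -52.21015798,  -6.86848441]), np.float64(-0.3380132418856172))
```

Call:
step_arm(
  rows=[
    [0, 0, -2, 0],
    [0, 0, -2, 0],
    [0, 0, -2, 0],
    [0, 0, -2, 0],
    [0, 0, 0, 0],
  ],
  grip=0,
  newtons=40,
)

```text
t: 2.22
ee_pos: [0.2247, 0.6374, 0.3144]
tool_rot: [0.53, 3.096, 0.006]
contact_force: [-0.9, -0.2, -0.4]
finger_gap: 0.0855
grip_force: 0.0
```

Call:
step_arm(
  rows=[
    [-4.8, -2.9, 0, 0],
    [-4.8, -2.9, 0, 0],
    [-4.8, -2.9, 0, 0],
    [-4.8, -2.9, 0, 0],
    [-4.8, -2.9, 0, 0],
  ],
)

```text
t: 2.85
ee_pos: [0.4034, 0.4184, 0.3115]
tool_rot: [0.53, 3.097, 0.0]
contact_force: [1.0, 0.5, -0.1]
finger_gap: 0.0853
grip_force: 0.0
```

Call:
step_arm(
  rows=[
    [-2, -4, 0, 0],
    [-2, -4, 0, 0],
    [-2, -4, 0, 0],
    [-2, -4, 0, 0],
    [-2, -4, 0, 0],
  ],
)

```text
t: 3.48
ee_pos: [0.4303, 0.1966, 0.3115]
tool_rot: [0.53, 3.097, 0.001]
contact_force: [1.3, -0.3, -0.2]
finger_gap: 0.0851
grip_force: 0.0
```

```bash
python3 -c "
from h import *
print(np.round(manip.get_state()['joint_pos'],2))
for tgt in ([.46,.0,.3],[.457,-.08,.25]): print(rows(tgt,1.59))"
```

```text
[-0.88  0.01  0.32  1.95 -0.    1.18  0.67]
(array([ -9.34062031, -17.55647066,   1.14106757]), np.float64(-0.358105134722821))
(array([-11.71719723, -25.2031168 ,   6.13813521]), np.float64(-0.358105134722821))
```

Call:
step_arm(
  rows=[
    [-2, -4.4, 0, 0],
    [-2, -4.4, 0, 0],
    [-2, -4.4, 0, 0],
    [-2, -4.4, 0, 0],
    [-1.3, 0, 0, 0],
  ],
)

```text
t: 4.1
ee_pos: [0.4593, -0.0018, 0.3118]
tool_rot: [0.537, 3.095, 0.002]
contact_force: [0.5, 1.1, -0.1]
finger_gap: 0.0852
grip_force: 0.0
```

Call:
step_arm(
  rows=[
    [0, 0, 0, -0.12],
    [0, 0, 0, -0.12],
    [0, 0, 0, -0.12],
    [0, -3, 0, 0],
    [0, 0, 0, 0],
  ],
)

```text
t: 4.72
ee_pos: [0.4603, -0.0297, 0.3114]
tool_rot: [-0.03, 3.141, -0.0]
contact_force: [-0.0, 0.7, 1.0]
finger_gap: 0.0855
grip_force: 0.0
```

```bash
cat > w.py <<'E'
from h import *
import sys
np.set_printoptions(precision=4,suppress=True)
s=manip.get_state();print(s['t'],s['ee_pos'],np.round(s['joint_pos'],2))
ci=manip.camera_info('wrist');im,D=manip.read_camera('wrist');cv2.imwrite(f'pics/{sys.argv[1]}.png',im[:,:,::-1])
Z={'fence_grip':.164,'lever_end':.124,'lever_pivot':.124,'guard_nose':.162,'guard_hinge':.19}
for l in Z:
    for r in manip.place_of('wrist',l)[:1]:
        p=r['pixel'];d=dep(D,p);print(l,round(r['score'],2),np.round(p),'atz',atz(ci,p,Z[l]),'dep',world(ci,p,d) if d else None)
E
python3 w.py w1; python3 fit.py
```

```text
4.725 [ 0.4603 -0.0297  0.3114] [-0.67 -0.03  0.59  1.99  0.02  1.18  1.5 ]
fence_grip 0.8 [223. 296.] atz [ 0.565  -0.0781  0.164 ] dep [ 0.5515 -0.0747  0.1856]
lever_end 0.74 [297. 330.] atz [ 0.6295 -0.0062  0.124 ] dep [ 0.5961 -0.0097  0.1688]
lever_pivot 0.56 [222. 224.] atz [ 0.5092 -0.0835  0.124 ] dep [ 0.5007 -0.08    0.1462]
[ 0.6565 -0.0056  0.0549  0.0259]
side fence_grip [ 0.9542 -2.0127]
side lever_end [-2.523  -2.8602]
side lever_pivot [ 0.5103 -0.5065]
side guard_nose [0.3911 0.2741]
side guard_hinge [ 0.048  -2.6411]
top fence_grip [1.3051 2.3829]
top lever_end [5.2377 0.0252]
top lever_pivot [-1.3374  1.6198]
top guard_nose [ 0.3225 -1.0258]
top guard_hinge [-0.3469  0.3809]
```

View pics/w1.png

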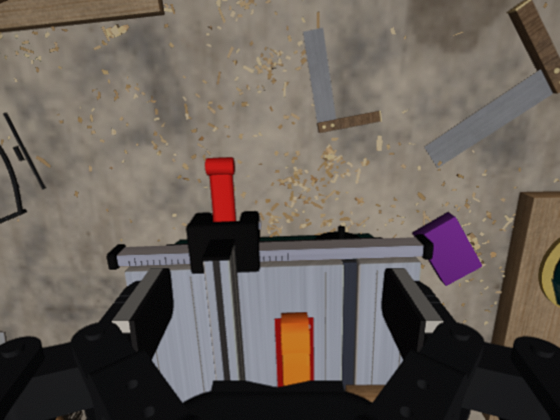

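The wrist view shows the lever's roller at (220,166), the lever pivoting at about (224,222), and the guard nose at (295,330). The network's lever_end was wrong here. I'll measure the lever by its red colour and depth, and the yaw from the blade, guard and fence lines.

```bash
cat > m.py <<'E'
from h import *
np.set_printoptions(precision=4,suppress=True)
def pts(cam,lo,hi,zr,box):
    ci=manip.camera_info(cam);im,D=manip.read_camera(cam)
    h=cv2.cvtColor(im,cv2.COLOR_RGB2HSV);m=cv2.inRange(h,lo,hi)>0
    r,c=np.nonzero(m&(D>0));P=np.array([world(ci,(a,b),D[b,a]) for a,b in zip(c,r)])
    k=(P[:,2]>zr[0])&(P[:,2]<zr[1])&(P[:,0]>box[0])&(P[:,0]<box[1])&(P[:,1]>box[2])&(P[:,1]<box[3])
    return P[k]
def yaw(P):
    return cv2.fitLine(P[:,:2].astype(np.float32),cv2.DIST_HUBER,0,.01,.01).ravel()
E
python3 - <<'E'
from m import *
for cam in('wrist','top'):
    P=pts(cam,(0,150,90),(4,255,255),(.10,.2),(.4,.52,-.2,0))
    print(cam,'lever n',len(P),P.min(0),P.max(0),yaw(P))
    e=P[P[:,0]<P[:,0].min()+.017];print(' roller y',np.percentile(e[:,1],[1,99]),'zmax',np.percentile(e[:,2],95))
    G=pts(cam,(8,150,120),(20,255,255),(.15,.24),(.5,.85,-.1,.1))
    print(' guard',len(G),G.min(0),G.max(0),yaw(G)); n=G[G[:,0]<G[:,0].min()+.02];print(' nose y',np.percentile(n[:,1],[1,99]),n[:,2].max())
    # table left/right face: fence bar top
    B=pts(cam,(0,0,60),(180,60,255),(.180,.192),(.5,.85,-.2,-.04))
    if len(B)>20: print(' bar',len(B),B.min(0),B.max(0),yaw(B))
E
```

```text
wrist lever n 1527 [ 0.4433 -0.0965  0.1262] [ 0.5045 -0.0703  0.1409] [ 0.9981  0.0611  0.4714 -0.0822]
 roller y [-0.096  -0.0709] zmax 0.13476341621400623
 guard 1821 [ 0.5894 -0.0242  0.1548] [0.6572 0.0033 0.1819] [ 0.9992  0.039   0.6135 -0.0105]
 nose y [-0.0241  0.0019] 0.1784534858318629
 bar 2470 [ 0.5169 -0.0909  0.18  ] [ 0.643  -0.0625  0.1883] [ 0.9961  0.0882  0.5707 -0.0759]
top lever n 50 [ 0.4455 -0.0947  0.1268] [ 0.5025 -0.0795  0.1368] [ 0.993   0.1181  0.4561 -0.0872]
 roller y [-0.0947 -0.0805] zmax 0.13639877696181335
 guard 478 [ 0.6244 -0.0195  0.1591] [0.7635 0.0074 0.2013] [ 0.9996  0.0292  0.6838 -0.006 ]
 nose y [-0.0194  0.0041] 0.18437526001161594
 bar 941 [ 0.5196 -0.0891  0.1802] [ 0.8089 -0.0529  0.1916] [ 0.9979  0.0649  0.6554 -0.0738]
```

```bash
python3 -c "
from h import *
print(rows([.458,-.083,.104],1.62))"
```

```text
(array([ 0.33259502, -5.42226797, 20.73225976]), np.float64(-0.028076167131187324))
```

Call:
step_arm(
  rows=[
    [0, -2.7, 0, -0.028],
    [0.35, -2.7, 0, 0],
    [0, 0, 4, 0],
    [0, 0, 4, 0],
    [0, 0, 0, 0],
  ],
)

```text
t: 6.55
ee_pos: [0.4571, -0.0829, 0.2297]
tool_rot: [0.077, -3.136, 0.002]
contact_force: [-0.2, 1.3, 0.8]
finger_gap: 0.0854
grip_force: 0.0
```

Run:
```python
from m import *
print(rows([.458,-.083,.104],1.62))
P=pts('wrist',(0,150,90),(4,255,255),(.10,.2),(.4,.52,-.2,0))
print(P.min(0),P.max(0),yaw(P));e=P[P[:,0]<P[:,0].min()+.017];print(' roller y',np.percentile(e[:,1],[1,99]))
im,_=manip.read_camera('wrist');cv2.imwrite('pics/w2.png',im[:,:,::-1])
```

```text
(array([-0.1443,  0.0006, 12.5683]), np.float64(-0.00041378182512907813))
[ 0.4429 -0.0966  0.1257] [ 0.5064 -0.0704  0.1357] [ 0.9981  0.0612  0.4714 -0.0827]
 roller y [-0.0962 -0.0719]
```

View pics/w2.png

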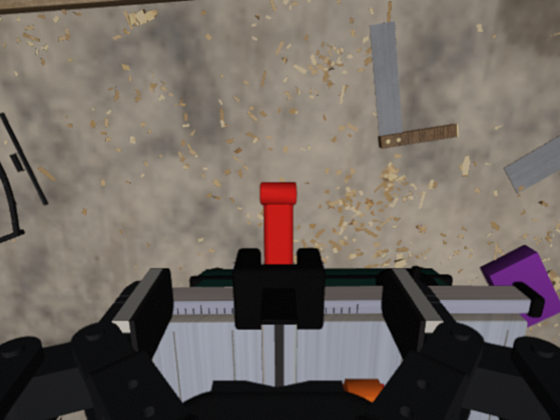

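The lever is centred between the fingers at column 278, so I'll descend and grip.

Call:
step_arm(
  rows=[
    [0.2, 0, 3, 0],
    [0, 0, 3.5, 0],
    [0, 0, 3, 0],
    [0, 0, 2, 0],
    [0, 0, 0.9, 0],
  ],
)

```text
t: 7.28
ee_pos: [0.4575, -0.0827, 0.1079]
tool_rot: [-0.078, 3.14, 0.0]
contact_force: [-0.0, 0.5, -0.2]
finger_gap: 0.0853
grip_force: 0.0
```

Call:
step_arm(
  rows=[
    [0, 0, 0, 0],
    [0, 0, 0, 0],
    [0, 0, 0, 0],
    [0, 0, 0, 0],
    [0, 0, 0, 0],
  ],
  grip=1,
  newtons=40,
)

```text
t: 7.9
ee_pos: [0.457, -0.0828, 0.1078]
tool_rot: [-0.077, 3.14, 0.001]
contact_force: [-1.0, 0.6, 6.7]
finger_gap: 0.0255
grip_force: 42.8
```

Run:
```python
from h import *
s=manip.get_state();print(s['ee_pos'],s['contact_force'],s['finger_gap'],s['grip_force'])
r=.055
pv=0
for th in np.arange(.11,1.11,.11):
    print(round(th,2),np.round([r*100*(np.cos(th)-np.cos(th-.11)),r*100*(np.sin(th)-np.sin(th-.11))],2))
```

```text
[ 0.45697064 -0.08276154  0.10780408] [-0.98013357  0.55770229  6.73333722] 0.02547118970267493 42.7575945854187
0.11 [-0.03  0.6 ]
0.22 [-0.1  0.6]
0.33 [-0.16  0.58]
0.44 [-0.23  0.56]
0.55 [-0.29  0.53]
0.66 [-0.34  0.5 ]
0.77 [-0.4   0.46]
0.88 [-0.44  0.41]
0.99 [-0.49  0.36]
1.1 [-0.52  0.3 ]
```

Call:
step_arm(
  rows=[
    [0, 0, -0.6, 0],
    [-0.1, 0, -0.6, 0],
    [-0.16, 0, -0.58, 0],
    [-0.23, 0, -0.56, 0],
    [-0.29, 0, -0.53, 0],
  ],
)

```text
t: 8.52
ee_pos: [0.4638, -0.0825, 0.1361]
tool_rot: [0.077, -3.139, -0.0]
contact_force: [-0.9, 2.9, -8.0]
finger_gap: 0.0249
grip_force: 39.7
```

Call:
step_arm(
  rows=[
    [-0.34, 0, -0.5, 0],
    [-0.4, 0, -0.46, 0],
    [-0.44, 0, -0.41, 0],
    [-0.49, 0, -0.36, 0],
    [0, 0, 0, 0],
  ],
)

```text
t: 9.15
ee_pos: [0.4814, -0.0818, 0.1537]
tool_rot: [0.077, -3.141, 0.0]
contact_force: [-4.9, 0.7, 1.0]
finger_gap: 0.025
grip_force: 39.6
```

Run:
```python
from m import *
s=manip.get_state();print(s['contact_force'],s['finger_gap'],s['grip_force'])
for c in('top','wrist'):
    P=pts(c,(0,150,60),(4,255,255),(.10,.25),(.4,.55,-.2,0))
    print(len(P),P.min(0) if len(P) else'',P.max(0) if len(P) else '')
im,_=manip.read_camera('side');cv2.imwrite('pics/s2.png',cv2.resize(im[120:280,160:380,::-1],(770,560)))
```

```text
[-4.8631  0.7131  1.0302] 0.025019837742243558 39.639437198638916
0  
3255 [ 0.4625 -0.0972  0.1122] [ 0.5165 -0.0703  0.1793]
```

View pics/s2.png

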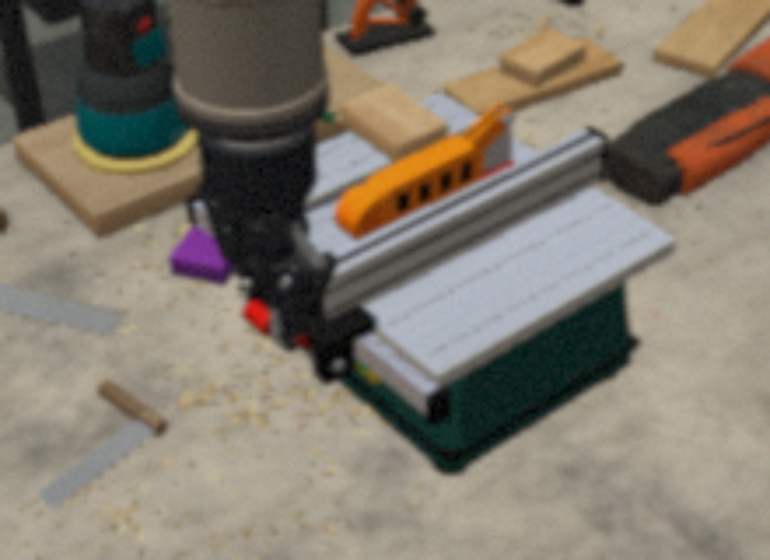

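The lever is up in the fingers, roller centre about 0.9 rad by the wrist points. I'll go a bit further up, then slide.

Call:
step_arm(
  rows=[
    [-0.3, 0, -0.22, 0],
    [-0.3, 0, -0.2, 0],
    [0, 0, 0, 0],
    [0, 0, 0, 0],
    [0, 0, 0, 0],
  ],
)

```text
t: 9.93
ee_pos: [0.4872, -0.0815, 0.1576]
tool_rot: [-0.077, 3.14, -0.0]
contact_force: [-1.8, 1.4, -4.4]
finger_gap: 0.025
grip_force: 39.9
```

Run:
```python
from m import *
s=manip.get_state();print(s['contact_force'],s['finger_gap'],s['grip_force'])
P=pts('wrist',(0,150,60),(4,255,255),(.10,.25),(.4,.55,-.2,0))
print(len(P),P.min(0),P.max(0))
```

```text
[-1.8461  1.3616 -4.3859] 0.025025850106547964 39.8744398355484
2907 [ 0.4676 -0.0969  0.1485] [ 0.5016 -0.0699  0.1832]
```

Call:
step_arm(
  rows=[
    [0, -1, 0, 0],
    [0, -1.3, 0, 0],
    [0, -1.3, 0, 0],
    [0, -1.3, 0, 0],
    [0, -0.8, 0, 0],
  ],
)

```text
t: 10.6
ee_pos: [0.49, -0.1395, 0.1575]
tool_rot: [-0.076, 3.14, -0.001]
contact_force: [3.5, 3.7, -10.4]
finger_gap: 0.0247
grip_force: 40.1
```

Call:
step_arm(
  rows=[
    [0, -0.2, 0, 0],
    [0, -0.2, 0, 0],
    [0, -0.2, 0, 0],
    [0, -0.1, 0, 0],
    [0, 0, 0, 0],
  ],
)

```text
t: 11.22
ee_pos: [0.4903, -0.1453, 0.1575]
tool_rot: [-0.078, 3.141, -0.0]
contact_force: [4.0, 0.5, -12.9]
finger_gap: 0.0248
grip_force: 40.1
```

Call:
step_arm(
  rows=[
    [0, -0.15, 0, 0],
    [0, -0.15, 0, 0],
    [0, -0.1, 0, 0],
    [0, 0, 0, 0],
    [0, 0, 0, 0],
  ],
)

```text
t: 11.85
ee_pos: [0.4905, -0.1492, 0.1575]
tool_rot: [-0.078, 3.141, -0.0]
contact_force: [5.0, 1.4, -14.2]
finger_gap: 0.0252
grip_force: 40.1
```

Call:
step_arm(
  rows=[
    [0, -0.15, 0, 0],
    [0, -0.15, 0, 0],
    [0, -0.1, 0, 0],
    [0, 0, 0, 0],
    [0, 0, 0, 0],
  ],
)

```text
t: 12.48
ee_pos: [0.4903, -0.1506, 0.1572]
tool_rot: [0.081, -3.139, -0.005]
contact_force: [1.0, 17.6, -8.0]
finger_gap: 0.0248
grip_force: 40.7
```

The stop is reached (17 N, 69 mm travelled). I'll lower the lever along the arc while keeping that light push.

Call:
step_arm(
  rows=[
    [0.5, 0, 0.34, 0],
    [0.48, 0, 0.38, 0],
    [0.44, 0, 0.42, 0],
    [0.4, 0, 0.46, 0],
    [0.34, 0, 0.5, 0],
  ],
)

```text
t: 13.1
ee_pos: [0.4698, -0.1519, 0.1371]
tool_rot: [-0.08, 3.14, 0.005]
contact_force: [0.9, 19.8, 7.8]
finger_gap: 0.025
grip_force: 47.5
```

Call:
step_arm(
  rows=[
    [0.29, 0, 0.53, 0],
    [0.23, 0, 0.56, 0],
    [0.16, 0, 0.58, 0],
    [0.1, 0, 0.6, 0],
    [0.03, 0, 0.6, 0],
  ],
)

```text
t: 13.72
ee_pos: [0.4613, -0.1524, 0.1084]
tool_rot: [0.08, -3.141, -0.006]
contact_force: [-8.0, 20.9, 37.3]
finger_gap: 0.0247
grip_force: 55.3
```

Run:
```python
from m import *
s=manip.get_state();print(s['ee_pos'],s['contact_force'],s['finger_gap'],s['grip_force'])
P=pts('wrist',(0,150,60),(4,255,255),(.08,.25),(.4,.55,-.25,0))
print(len(P),P.min(0),P.max(0),np.percentile(P[:,2],[1,50,99]))
```

```text
[ 0.4613 -0.1524  0.1084] [-8.0488 20.8918 37.2756] 0.024706687732567456 55.255481600761414
7211 [ 0.4459 -0.1661  0.1137] [ 0.5034 -0.1135  0.1836] [0.1239 0.13   0.1336]
```

Call:
step_arm(
  rows=[
    [0, 0.1, 0, 0],
    [0, 0.1, 0, 0],
    [0, 0, 0, 0],
    [0, 0, 0, 0],
    [0, 0, 0, 0],
  ],
  grip=0,
)

```text
t: 14.4
ee_pos: [0.4608, -0.1529, 0.1078]
tool_rot: [0.077, -3.141, 0.0]
contact_force: [0.2, 0.2, 0.8]
finger_gap: 0.085
grip_force: 0.0
```

Call:
step_arm(
  rows=[
    [0, 0, -2, 0],
    [0, 0, -4, 0],
    [0, 0, -4, 0],
    [0, 0, -3, 0],
    [0, 0, 0, 0],
  ],
)

```text
t: 15.02
ee_pos: [0.4618, -0.153, 0.2396]
tool_rot: [-0.077, 3.137, 0.001]
contact_force: [-0.6, 0.4, -0.5]
finger_gap: 0.0856
grip_force: 0.0
```

```bash
python3 - <<'E'
from m import *
s=manip.get_state();print(s['ee_pos'],s['contact_force'])
P=pts('wrist',(0,150,60),(4,255,255),(.08,.25),(.4,.55,-.25,-.1))
print(len(P),P.min(0),P.max(0),yaw(P))
for a in np.arange(.44,.505,.01):
    q=P[(P[:,0]>=a)&(P[:,0]<a+.01)];print(round(a,2),np.median(q[:,2]) if len(q) else 0,np.percentile(q[:,1],[2,98]) if len(q) else 0)
im,_=manip.read_camera('wrist');cv2.imwrite('pics/w3.png',im[:,:,::-1])
E
python3 fit.py
```

```text
[ 0.4618 -0.153   0.2396] [-0.5766  0.3923 -0.5142]
2357 [ 0.4465 -0.1655  0.1253] [ 0.5099 -0.1393  0.1357] [ 0.9981  0.0608  0.4753 -0.1515]
0.44 0.12979262974985964 [-0.1643 -0.141 ]
0.45 0.1335679200761708 [-0.1651 -0.1408]
0.46 0.13083749720576243 [-0.1628 -0.1419]
0.47 0.13067260932790062 [-0.1616 -0.1415]
0.48 0.13061166258673168 [-0.1612 -0.1409]
0.49 0.13060537485704932 [-0.1608 -0.1403]
0.5 0.1305437426090662 [-0.1597 -0.1396]
[ 0.6601 -0.0036  0.0506  0.0942]
side fence_grip [ 1.0717 -3.4422]
side lever_end [-0.1938 -0.5521]
side lever_pivot [-0.2148 -3.3266]
side guard_nose [-0.1828 -0.0675]
side guard_hinge [-1.714  -0.8748]
top fence_grip [58.9095 13.2844]
top guard_nose [ 0.4376 -4.2463]
top guard_hinge [0.4445 0.9939]
```

View pics/w3.png

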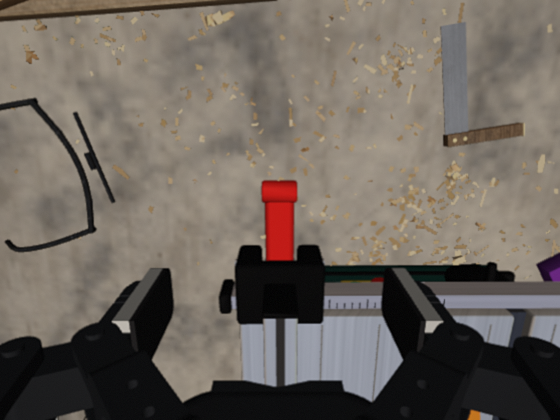

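The lever is level (0.1306 m along its length) and the fence head is against the right stop block at (228,297). Now the guard.

```bash
python3 -c "
from h import *
print(rows([.595,-.012,.27],1.622))"
```

```text
(array([-14.09594809,  13.40738108,  -3.22732789]), np.float64(-0.002103284171485864))
```

Call:
step_arm(
  rows=[
    [0, 0, -3.2, 0],
    [-3.5, 3.3, 0, 0],
    [-3.5, 3.3, 0, 0],
    [-3.5, 3.3, 0, 0],
    [-3.5, 3.3, 0, 0],
  ],
)

```text
t: 16.35
ee_pos: [0.5952, -0.0128, 0.2698]
tool_rot: [-0.078, 3.141, 0.0]
contact_force: [-0.5, 0.0, 0.0]
finger_gap: 0.0852
grip_force: 0.0
```

Run:
```python
from m import *
s=manip.get_state();print(s['ee_pos'],np.round(s['joint_pos'],2))
G=pts('wrist',(6,150,60),(22,255,255),(.14,.24),(.5,.85,-.1,.1))
print(len(G),G.min(0),G.max(0),yaw(G))
for a in np.arange(.585,.7,.01):
    q=G[(G[:,0]>=a)&(G[:,0]<a+.01)]
    if len(q)>5:print(round(a,3),len(q),np.percentile(q[:,2],[5,95]),np.percentile(q[:,1],[2,98]))
im,_=manip.read_camera('wrist');cv2.imwrite('pics/w4.png',im[:,:,::-1])
```

```text
[ 0.5952 -0.0128  0.2698] [-0.6   0.3   0.64  1.77 -0.2   1.13  1.73]
6158 [ 0.59  -0.026  0.14 ] [0.7669 0.0111 0.1908] [ 0.9987  0.0515  0.651  -0.0085]
0.585 351 [0.157  0.1671] [-0.0239  0.0004]
0.595 614 [0.167  0.1747] [-0.0236  0.0014]
0.605 534 [0.1742 0.1774] [-0.0231  0.0022]
0.615 521 [0.1748 0.1793] [-0.0227  0.0024]
0.625 496 [0.178  0.1813] [-0.0218  0.0026]
0.635 448 [0.1792 0.1816] [-0.0211  0.0033]
0.645 443 [0.1795 0.1816] [-0.0207  0.004 ]
0.655 435 [0.1797 0.1819] [-0.0203  0.0045]
0.665 404 [0.1799 0.1822] [-0.0217  0.0046]
0.675 398 [0.18   0.1823] [-0.0194  0.0052]
0.685 407 [0.1801 0.1826] [-0.0203  0.0061]
0.695 398 [0.1807 0.1827] [-0.0198  0.0068]
```

View pics/w4.png

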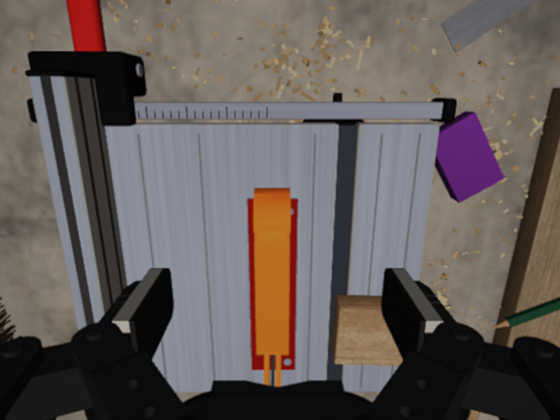

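Call:
step_arm(
  rows=[
    [-0.9, 0.15, 2, 0],
    [0, 0, 3.5, 0],
    [0, 0, 3.2, 0],
    [0, 0, 2.2, 0],
    [0, 0, 1.2, 0],
  ],
)

```text
t: 17.08
ee_pos: [0.6022, -0.013, 0.147]
tool_rot: [0.075, -3.139, 0.001]
contact_force: [-0.7, -0.1, 0.8]
finger_gap: 0.0854
grip_force: 0.0
```

Call:
step_arm(
  rows=[
    [0, 0, 0, 0],
    [0, 0, 0, 0],
    [0, 0, 0, 0],
    [0, 0, 0, 0],
    [0, 0, 0, 0],
  ],
  grip=1,
  newtons=30,
)

```text
t: 17.7
ee_pos: [0.6034, -0.0103, 0.1499]
tool_rot: [-0.08, 3.14, 0.004]
contact_force: [-5.3, 9.7, 10.1]
finger_gap: 0.0253
grip_force: 33.0
```

Run:
```python
import numpy as np
u0=.150;z0=-.028;n=10
p=lambda t:np.array([-(u0*np.cos(t)-z0*np.sin(t)),u0*np.sin(t)+z0*np.cos(t)])*100
t=np.linspace(0,.785,n+1)
for a,b in zip(t,t[1:]):print(round(b,3),np.round(p(b)-p(a),2))
```

```text
0.078 [-0.17  1.18]
0.157 [-0.08  1.19]
0.236 [0.01 1.2 ]
0.314 [0.11 1.19]
0.392 [0.2  1.18]
0.471 [0.29 1.16]
0.55 [0.38 1.13]
0.628 [0.47 1.1 ]
0.706 [0.56 1.06]
0.785 [0.64 1.01]
```

Call:
step_arm(
  rows=[
    [0.17, 0.2, -1.18, 0],
    [0.08, 0, -1.19, 0],
    [0, 0, -1.2, 0],
    [-0.11, 0, -1.19, 0],
    [-0.2, 0, -1.18, 0],
  ],
)

```text
t: 18.32
ee_pos: [0.6042, -0.0101, 0.2093]
tool_rot: [-0.078, 3.139, -0.0]
contact_force: [7.5, -0.1, -4.2]
finger_gap: 0.0252
grip_force: 29.7
```

Call:
step_arm(
  rows=[
    [-0.29, 0, -1.16, 0],
    [-0.38, 0, -1.13, 0],
    [-0.47, 0, -1.1, 0],
    [-0.5, 0, -0.9, 0],
    [0, 0, 0, 0],
  ],
)

```text
t: 18.95
ee_pos: [0.6199, -0.0092, 0.2516]
tool_rot: [0.077, -3.14, -0.0]
contact_force: [-2.9, 0.8, -0.2]
finger_gap: 0.0252
grip_force: 30.5
```

Run:
```python
from m import *
s=manip.get_state();print(s['ee_pos'],s['contact_force'],s['finger_gap'],s['grip_force'])
for c in ('side','top'):
    im,_=manip.read_camera(c);cv2.imwrite(f'pics/{c}5.png',cv2.resize(im[100:280,160:380,::-1],(733,600)))
    G=pts(c,(6,150,60),(22,255,255),(.14,.36),(.5,.85,-.1,.1))
    print(c,len(G),G.min(0),G.max(0))
    # upper-edge slope in x-z
    xs=[(a+.005,np.percentile(G[(G[:,0]>=a)&(G[:,0]<a+.01)][:,2],95)) for a in np.arange(.6,.78,.01) if ((G[:,0]>=a)&(G[:,0]<a+.01)).sum()>4]
    print(np.array(xs).T)
```

```text
[ 0.6199 -0.0092  0.2516] [-2.9043  0.7815 -0.1691] 0.025178471023219302 30.519556403160095
side 465 [ 0.5992 -0.0394  0.1407] [0.7592 0.092  0.2821]
[[0.605  0.615  0.625  0.635  0.645  0.655  0.665  0.675  0.685  0.695
  0.705  0.715  0.725  0.735  0.745  0.755 ]
 [0.268  0.2728 0.2797 0.245  0.2604 0.2549 0.2476 0.2385 0.2306 0.2239
  0.2173 0.2128 0.2065 0.2039 0.201  0.1982]]
top 1 [ 0.6023 -0.0222  0.2586] [ 0.6023 -0.0222  0.2586]
[]
```

View pics/side5.png

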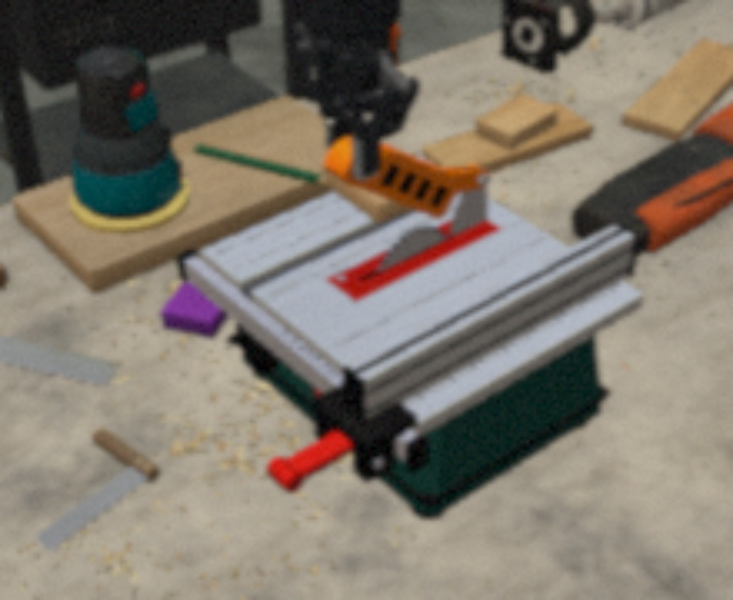

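The guard is held at about 0.68 rad: the edge slope gives 0.66–0.68 and the TCP rise gives 0.69. The lever is down and the fence is at its right end. I'll raise it about 0.1 rad more.

Call:
step_arm(
  rows=[
    [-0.36, 0, -0.62, 0],
    [-0.38, 0, -0.6, 0],
    [0, 0, 0, 0],
    [0, 0, 0, 0],
    [0, 0, 0, 0],
  ],
)

```text
t: 19.77
ee_pos: [0.6275, -0.0089, 0.2633]
tool_rot: [-0.077, 3.14, 0.0]
contact_force: [0.7, 2.9, -2.0]
finger_gap: 0.0256
grip_force: 30.1
```

Run:
```python
from m import *
s=manip.get_state();print(s['t'],s['ee_pos'],s['contact_force'],s['finger_gap'],s['grip_force'])
G=np.vstack([pts('side',(6,150,60),(22,255,255),(.14,.36),(.5,.85,-.1,.1)) for _ in range(3)])
xs=np.array([(a+.005,np.percentile(G[(G[:,0]>=a)&(G[:,0]<a+.01)][:,2],95)) for a in np.arange(.64,.71,.01)])
print(xs.T, np.arctan(-np.polyfit(xs[:,0],xs[:,1],1)[0]))
```

```text
19.775 [ 0.6275 -0.0089  0.2633] [ 0.7316  2.9074 -2.0291] 0.025629975513628223 30.146273374557495
[[0.645  0.655  0.665  0.675  0.685  0.695  0.705 ]
 [0.267  0.2696 0.2569 0.2476 0.2407 0.2315 0.2247]] 0.6643577134873618
```

Run:
```python
from m import *
from scipy.optimize import least_squares
ci=manip.camera_info('wrist');im,D=manip.read_camera('wrist')
G=pts('wrist',(6,150,60),(22,255,255),(.14,.36),(.5,.85,-.1,.1))
print(len(G),G.min(0),G.max(0))
for a in np.arange(.6,.78,.01):
    q=G[(G[:,0]>=a)&(G[:,0]<a+.01)]
    if len(q)>5:print(round(a,3),len(q),np.percentile(q[:,2],[5,50,95]))
# closed profile of guard top (x,z) from wrist picture, rotated about hinge, matched to the side view's points
prof=np.array([[.59,.157],[.595,.167],[.605,.1744],[.615,.1775],[.63,.1805],[.66,.181],[.70,.182]])
for c in('side',):
  for hx in(.7535,.7595):
    for th in(.68,.73,.78,.83):
        r=prof-[hx,.19];c_,s_=np.cos(th),np.sin(th)
        print(hx,th,np.round(np.c_[r[:,0]*c_+r[:,1]*s_+hx,-r[:,0]*s_+r[:,1]*c_+.19],3)[[0,2,4,5,6]].tolist())
cv2.imwrite('pics/w6.png',im[:,:,::-1])
```

```text
8119 [ 0.6061 -0.0341  0.1401] [0.7549 0.0107 0.3385]
0.6 778 [0.2694 0.2722 0.2752]
0.61 2236 [0.2749 0.2801 0.2833]
0.62 1611 [0.2825 0.2837 0.2847]
0.63 1095 [0.2806 0.2823 0.284 ]
0.64 514 [0.2714 0.2746 0.2804]
0.65 594 [0.2673 0.271  0.273 ]
0.66 256 [0.2586 0.2625 0.2665]
0.67 207 [0.249  0.2533 0.2574]
0.68 174 [0.2404 0.2446 0.2488]
0.69 152 [0.2314 0.235  0.2395]
0.7 124 [0.2229 0.2264 0.2298]
0.71 111 [0.2134 0.2172 0.2208]
0.72 93 [0.2092 0.2109 0.2129]
0.73 84 [0.2051 0.207  0.2089]
0.74 78 [0.1918 0.203  0.205 ]
0.75 12 [0.1916 0.194  0.2009]
0.7535 0.68 [[0.606, 0.267], [0.628, 0.271], [0.651, 0.26], [0.675, 0.242], [0.707, 0.217]]
0.7535 0.73 [[0.61, 0.274], [0.632, 0.277], [0.655, 0.265], [0.678, 0.246], [0.708, 0.22]]
0.7535 0.78 [[0.614, 0.282], [0.637, 0.283], [0.659, 0.27], [0.681, 0.249], [0.71, 0.222]]
0.7535 0.83 [[0.619, 0.288], [0.642, 0.289], [0.663, 0.275], [0.684, 0.253], [0.711, 0.224]]
0.7595 0.68 [[0.607, 0.271], [0.63, 0.275], [0.653, 0.264], [0.676, 0.246], [0.708, 0.221]]
0.7595 0.73 [[0.611, 0.278], [0.634, 0.281], [0.657, 0.269], [0.679, 0.25], [0.71, 0.224]]
0.7595 0.78 [[0.616, 0.286], [0.639, 0.288], [0.661, 0.274], [0.682, 0.254], [0.712, 0.226]]
0.7595 0.83 [[0.621, 0.293], [0.644, 0.293], [0.665, 0.279], [0.686, 0.257], [0.713, 0.229]]
```

View pics/w6.png

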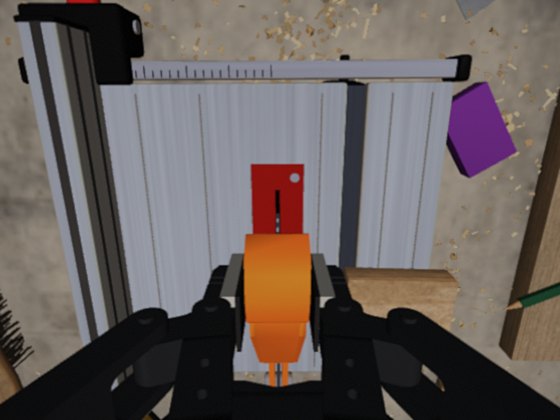

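The wrist view shows the nose clamped between the pads at (278,280). The edge slope puts the guard at about 0.76 rad, within tolerance. The fence head is at the right stop and the offcut hasn't been disturbed, so I'll hand in.

```bash
python3 -c "
from plant import manip
print(manip.job_done())"
```

```text
the job is handed in; nothing more can be done
None
```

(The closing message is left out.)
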